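# Slide the carded toggle switch off its display hook and stand it in the job stand

### The job

Take the blue-carded spare toggle switch off its hook on the little pegboard: slide it out along the wire and lift it over the upturned end as it comes off, feeling your way gently so that neither the hang tab nor the hook is strained. Then set it down upright in the slot of the wooden job stand, let go of it, and leave the other pack hanging and the other things on the desk where they are.

Things in the scene. Friction and masses are not known exactly. Their poses are not given: they have to be found in the camera images.
- pegboard: Fixed upright white pegboard, 300 mm wide (its y), 230 high, 8 thick, wooden foot behind it. Origin: middle of the panel's lower edge, on the table; z up. Its front face (x = -4 mm) looks along its own -x. Two steel wire hooks stick straight out of the front at y = +65 and -65 mm, axis 210 mm above the table at the face, one pack on each.
- hook_a_root (a point): Where the hook at board y = +65 mm leaves the front face (wire axis; axes as the board's). Both hooks: round wire 5 mm thick, runs nominally 132 mm along the board's -x, nominally level, then is bent up nominally 45 degrees for 24 mm to a round tip: nominally 149 mm out from the face and 17 mm above the straight part (wire centres).
- hook_b_root (a point): The same for the hook at board y = -65 mm. Hooks are odd ones, and this is not measured: the straight part may be up to 15 mm longer or shorter than nominal, may point up to 0.06 rad above or below level (its end up to 10 mm high or low), and its end is bent up to 0.08 rad more or less than 45 degrees. Stiff: under load a hook springs about 1 mm per 6 N at its end.
- switch_pack: The pack to take: blue card, toggle switch behind clear plastic. Stiff, 22 mm thick (its x), 90 wide (its y), 115 high (z), 70 to 120 g. Origin: centre of its underside; it hangs with axes parallel to the board's, 58 to 74 mm out from the board's face. Top 37 mm: two solid blue shoulders (y 20 to 45 and -20 to -45 mm, full 22 mm thick), good to pinch from above, and the hang tab between them.
- switch_pack_slot (a point): Centre of the blue pack's hang slot, 97 mm above its underside, axes as the pack's. The slot goes through the white hang tab (3 mm thick, at x = 0, between the shoulders): 22 mm wide (y), 13 mm high (90.5 to 103.5 mm above the underside). The hook's wire passes through it. The tab tears if pack and hook press on each other with more than 6 N.
- knob_pack: Another pack, of the same shape and size, yellow card with a black dial knob. It hangs on the other hook and stays there. Origin: centre of its underside.
- job_stand: Fixed plywood stand, an open-topped slot: outside 46 mm (its x) by 110 mm (its y) by 50 mm high, walls and floor 6 mm thick, so inside 34 by 98 mm and 44 mm deep. Origin: centre of its underside, on the table; z up. A pack standing in it has its underside 6 mm above the table and its width along the stand's y (either way round).
- heat_sink: Loose finned aluminium heat sink, 70 x 80 x 35 mm high, bystander. Origin: centre of its underside.
- dish: Loose white ceramic dish, 104 mm across, 30 mm high, bystander. Origin: centre of its underside.
- power_box: Loose grey power box, 75 x 105 x 50 mm high, with a silver toggle lever on top (to 79 mm), bystander. Origin: centre of its underside.

How it is judged:
On the way:
1. the blue pack, held, has come off the end of its hook (x of switch_pack_slot in the frame of pegboard below -0.176 m and height (world z) of switch_pack above 0.06 m and contact force between switch_pack and the fingers above 0.5 N and contact force between switch_pack and pegboard below 0.05 N), for 0.1 s.
At the end, for the whole second after the job is handed in: The blue pack stands upright (within 0.2 rad) in the slot of the job stand, its underside down on the slot's floor (within 4 mm), within 12 mm of the stand's centre and along its slot, released and at rest (z of switch_pack in the frame of job_stand between 0.002 and 0.01 m and horizontal distance between switch_pack and job_stand below 0.012 m and angle between switch_pack's own z axis and vertical below 0.2 rad and angle between the y axis of switch_pack and the y axis of job_stand, either way round below 0.25 rad and linear speed of switch_pack below 0.02 m/s and contact force between switch_pack and the fingers below 0.05 N); the robot touches nothing.
It fails at once if the blue pack and the pegboard or its hook press on each other with more than 6 N (contact force between switch_pack and pegboard above 6 N).
It fails at once if the blue pack is dropped or flung (moving faster than 0.5 m/s with no finger on it) (contact force between switch_pack and the fingers below 0.05 N and linear speed of switch_pack above 0.5 m/s).
It fails at once if the yellow pack is moved more than 20 mm (distance of knob_pack from where it was at the start of the episode above 0.02 m).
It fails at once if the heat sink, the dish or the power box is moved more than 15 mm (distance of any of heat_sink, dish, power_box from where it was at the start of the episode above 0.015 m).
It also fails if it takes over 70 s, if anything falls off the work surface, if the arm or the gripper's body presses on something with over 40 N, if the wrist force passes 120 N, or if a joint passes its speed limit or range.

### The arm

A 6-joint arm with a two-finger parallel gripper is mounted at the origin on the work surface. World frame = base frame: x ahead of the robot, y to its left, z up, the work surface at z = 0. Lengths are in m, angles in rad, forces in N, time in s.
With the tool pointing down it reaches from about 0.35 to 0.975 m from the base axis. Payload 4.9 kg.
Tool frame: the origin (TCP) lies at the very end of the fingers, on their centre line; the grasp point (between the pads) lies 19 mm behind it (grasp_offset is the distance from the TCP to the grasp point, in m); x points along the fingers, y is the direction in which the jaws open and shut, and the axes are right-handed (so a half turn about x gives the same grasp; the last joint's range is limited). The gripper opens to 85 mm and grips with 20 to 120 N. Pads are 22 mm wide; open, the fingers measure 114 mm over their backs; the gripper's body (76 mm by 85 mm) begins 54 mm behind the grasp point. The pads swing forward as they close: fully open they stand 13 mm farther back than shut.
Start: joints at [-1.351, 0.053, 1.613, -0, 1.476, -0.119], TCP at [0.208, -0.589, 0.195] pointing down, gripper open.
Joint ranges: [-3.01, 3.01], [-1.01, 2.22], [0.06, 2.58], [-1.02, 4.17], [0.09, 2.62], [-3.14, 3.14]. Speed limits (rad/s): [2.57, 2.57, 3.14, 3.14, 3.14, 3.14].

### API

Orientations are given as a rotation vector (axis times angle).
In Python, from station import get_obs, get_image, camera_model, finish_job, grasp_offset gives the robot as it stands.
- The arm moves only by the shell command python3 -m crank 'ROWS' [OPENING] [FORCE]. ROWS is JSON, a list that holds one entry, the list of rows, each a list of 4 numbers: the shift along the world's x, y, z in m, then the turn about the world's z in degrees. In form: [[[dx, dy, dz, turn], ...]]. A call has 1 to 5 rows; each row is the pose to reach, as a shift and turn from the pose commanded when the call began; what a row does not reach only later rows make up. A row lasts 1/12 s, in which the tool goes at most 41.7 mm and 7.16 degrees, less where a joint would pass 70% of its speed; a pose out of reach is approached as far as the arm can. A call with a gripper value outside its range is refused whole. OPENING is the opening, from 0 (shut) to 1 (fully open), set as the call begins (- or left out, the last holds). The fingers move at their own pace and stop on an object; FORCE is the grip in N (left out, the last holds). Time passes only in rows, so rows that repeat a pose let the fingers close. It gives the time, the measured TCP pose, the force and the opening at its end, in the units of the state.
- get_obs(): the state, without advancing time (a new reading comes with each control period).
- get_image(name): name is "side" or "top"; returns (picture, depth): 384x512x3 uint8, red, green, blue; 384x512 float32, m along the optical axis (not along the pixel's ray), 0 where there is no reading.
- camera_model(name): a dict with "fx", "fy", "cx", "cy" (pixels), "xyz" and "attitude" of the camera in the world. Camera axes: x right, y down, z forward; pixel columns grow to the right and rows downward; lengths in m; the calibration is good to about 2 mm. A picture is of the moment at which its call begins. camera_model takes no time and is no camera call.
- finish_job(): hands the job in, once; it reports no verdict.
The state is a dict: "t": time; "q": joint angles; "dq": joint speeds; "effort": joint torques, N m; "tool_pos": TCP position; "tool_rot": TCP orientation; "contact_force": force on the tool from outside, world axes, zero at the start; "wrist_torque": the same for the moment, N m; "opening": finger opening in m.
Only numpy, scipy, OpenCV 4.12 (cv2) and the standard library are available. Lean on these libraries where they do the work, as an engineer would, in place of code of your own. Each camera call takes 0.05 s, during which the arm holds its last target.

## Working session

There is one attempt and no reset: what is moved stays moved. The work goes in short steps, Python scripts to look and compute and a shell command to move; the robot and the scene stay as the last step left them, time stands still between calls to the robot, and variables do not carry over. Pictures are saved under pics/ and viewed, and the job is handed in when it is done.

```bash
ls; mkdir -p pics; cat > h.py <<'E'
import numpy as np, cv2
from scipy.spatial.transform import Rotation as R
from station import *
def cam(n):
    m=camera_model(n); return m
def rot(m):
    a=np.array(m["attitude"],float)
    return a if a.shape==(3,3) else R.from_rotvec(a).as_matrix()
def pix(n,u,v,d):
    m=cam(n); p=np.array([(u-m["cx"])/m["fx"]*d,(v-m["cy"])/m["fy"]*d,d]); return rot(m)@p+np.array(m["xyz"])
def proj(n,P):
    m=cam(n); p=rot(m).T@(np.array(P)-np.array(m["xyz"])); return p[0]/p[2]*m["fx"]+m["cx"],p[1]/p[2]*m["fy"]+m["cy"]
def ray(n,u,v,z):
    m=cam(n); d=rot(m)@np.array([(u-m["cx"])/m["fx"],(v-m["cy"])/m["fy"],1]); o=np.array(m["xyz"]); return o+d*(z-o[2])/d[2]
def snap(k):
    for n in("side","top"):
        im,d=get_image(n); cv2.imwrite(f"pics/{n}{k}.png",im[:,:,::-1]); np.savez(f"pics/{n}{k}.npz",im=im,d=d)
def crop(n,k,u0,v0,u1,v1,s):
    im=cv2.imread(f"pics/{n}{k}.png")[v0:v1,u0:u1]; cv2.imwrite(f"pics/{n}{k}_c{u0}_{v0}.png",cv2.resize(im,None,fx=s,fy=s,interpolation=cv2.INTER_CUBIC))
E
python3 - <<'E'
from h import *
print(camera_model("side"),camera_model("top"),get_obs(),grasp_offset)
snap(0)
E
```

```text
pics
{'fx': 355.23244068897503, 'fy': 355.23244068897503, 'cx': 259.5224281844233, 'cy': 188.71732731852669, 'xyz': array([ 0.44066534, -0.59355961,  0.52771617]), 'attitude': array([-2.10847604,  0.16719984, -0.09776118])} {'fx': 411.9639085458261, 'fy': 411.9639085458261, 'cx': 257.6425702853695, 'cy': 198.77431890615046, 'xyz': array([ 0.42506934, -0.0135358 ,  1.05397299]), 'attitude': array([-2.15549826,  2.16932748, -0.1200159 ])} {'t': 0.0, 'q': array([-1.35099843e+00,  5.33522562e-02,  1.61425323e+00, -3.38373173e-06,
        1.47600309e+00, -1.18995723e-01]), 'dq': array([ 0.00221308,  0.00023673, -0.00059865, -0.00033555, -0.00030895,
       -0.00030784]), 'effort': array([-3.60304948e-04, -3.93691921e+01, -3.70173848e+01, -9.65873483e-05,
        7.15765374e-03, -8.20888232e-06]), 'tool_pos': array([ 0.20757119, -0.58880433,  0.1936903 ]), 'tool_rot': array([ 2.03832609,  0.35072756, -2.03854308]), 'contact_force': array([ 0.05398039, -0.59351043,  0.15884851]), 'wrist_torque': array([-0.01392744, -0.041912  ,  0.03753453]), 'opening': 0.08508650519630609} 0.0187
```

View pics/side0.png

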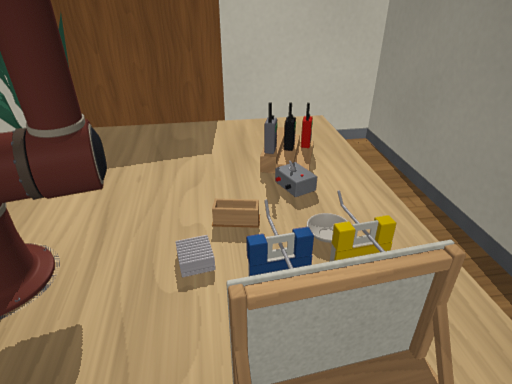

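View pics/top0.png

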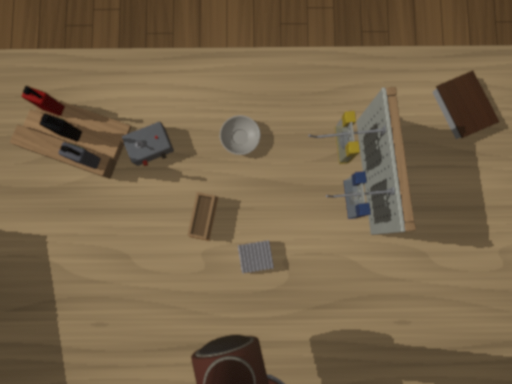

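The side view shows the blue pack at about (280,250), the stand at (236,213), and the back of the board nearest the camera. In the top view blue is at about (358,195) and the stand at (203,217). Next I'll enlarge these.

```bash
python3 - <<'E'
from h import *
crop("top",0,300,80,420,240,5) if 0 else crop("top",0,300,85,420,235,4)
crop("side",0,200,180,400,300,4)
crop("top",0,180,180,240,250,8)
E
```

```text
(no output)
```

View pics/top0_c300_85.png

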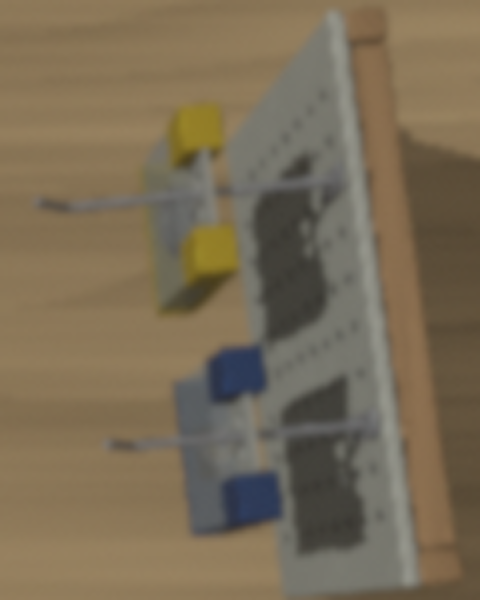

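View pics/side0_c200_180.png

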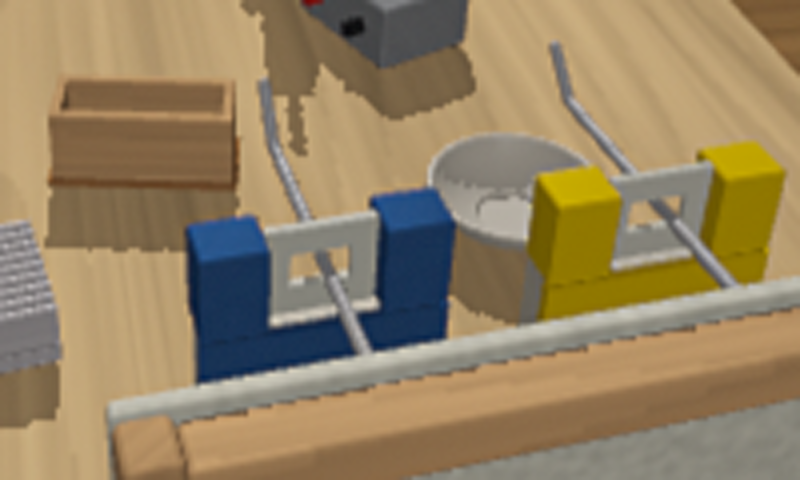

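View pics/top0_c180_180.png

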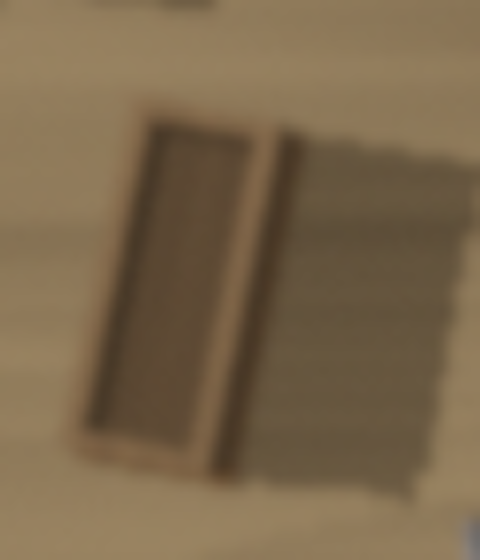

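```bash
cat >> h.py <<'E'
def cloud(n,k):
    f=np.load(f"pics/{n}{k}.npz"); d=f["d"]; m=cam(n); v,u=np.mgrid[:384,:512]
    P=np.stack([(u-m["cx"])/m["fx"]*d,(v-m["cy"])/m["fy"]*d,d],-1)@rot(m).T+np.array(m["xyz"]); P[d==0]=np.nan
    return f["im"].astype(int),P
def tri(pairs):
    A=[];b=[]
    for n,u,v in pairs:
        m=cam(n); d=rot(m)@np.array([(u-m["cx"])/m["fx"],(v-m["cy"])/m["fy"],1]); d/=np.linalg.norm(d)
        Q=np.eye(3)-np.outer(d,d); A.append(Q); b.append(Q@np.array(m["xyz"]))
    A=np.vstack(A);b=np.hstack(b); x=np.linalg.lstsq(A,b,rcond=None)[0]; return x,np.linalg.norm(A@x-b)
E
python3 - <<'E'
from h import *
np.set_printoptions(precision=4,suppress=True)
for n in("top","side"):
    im,P=cloud(n,0); r,g,b=im[...,0],im[...,1],im[...,2]
    print(n,"table z",np.nanmedian(P[300:320,290:330,2] if n=="top" else P[300:330,30:100,2]))
    blue=(b>r+30)&(b>60)&(b>g+20)
    B=P[blue]; B=B[np.isfinite(B[:,0])]; print("blue",B.shape,B.min(0),B.max(0))
    T=B[B[:,2]>np.percentile(B[:,2],97)-0.006]; print("topz",np.median(T[:,2]),len(T))
    if len(T)>5:
        for (c,s,a) in [cv2.minAreaRect((T[:,:2]*1000).astype(np.float32))]: print(c,s,a)
    yel=(r>b+70)&(g>b+60)&(r>100)&(np.nan_to_num(P[...,2])>0.17); Y=P[yel]; 
    print("yellow top", cv2.minAreaRect((Y[Y[:,2]>np.percentile(Y[:,2],97)-0.006][:,:2]*1000).astype(np.float32)),np.percentile(Y[:,2],97))
    # board
    z=np.nan_to_num(P[...,2])
    W=(z>0.05)&(z<0.24)&(P[...,1]<-0.28)&~blue&~yel&(abs(r-b)<25)&(r>90) 
    Q=P[W]; print("white",Q.shape, Q.min(0),Q.max(0))
    top=Q[Q[:,2]>0.222]; print("boardtop",cv2.minAreaRect((top[:,:2]*1000).astype(np.float32)),len(top))
    # stand
    sl=(slice(185,250),slice(185,225)) if n=="top" else (slice(195,232),slice(208,265))
    S=P[sl].reshape(-1,3); S=S[(S[:,2]>0.042)&(S[:,2]<0.06)]; print("stand rim",cv2.minAreaRect((S[:,:2]*1000).astype(np.float32)),len(S),np.median(S[:,2]))
print("tip",tri([("top",327.5,196.2),("side",265.8,200.5)]))
print("bend",tri([("top",334,195.6),("side",268.3,216.5)]))
print("wire at pack",tri([("top",360,194),("side",280.5,245)]))
E
```

```text
top table z 0.0001456616770675323
blue (201, 3) [ 0.4865 -0.236   0.2177] [ 0.5702 -0.2102  0.2322]
topz 0.22743564811786177 186
(528.80859375, -223.36083984375) (83.95826721191406, 19.492435455322266) 5.118213653564453
yellow top ((658.8681640625, -206.97650146484375), (87.7536392211914, 21.24555015563965), 4.51801872253418) 0.22400244994294094
white (1722, 3) [ 0.452  -0.3043  0.0501] [ 0.7328 -0.28    0.2344]
boardtop ((592.093505859375, -288.55279541015625), (281.2615966796875, 12.89836597442627), 4.850214004516602) 584
stand rim ((500.61419677734375, 127.50617980957031), (46.560760498046875, 109.75568389892578), 78.30841827392578) 338 0.05005092169654768
side table z 0.0004719200354290076
blue (1562, 3) [ 0.4836 -0.2412  0.1737] [ 0.5734 -0.2122  0.2287]
topz 0.2271325825924612 440
(528.1732788085938, -226.6903839111328) (88.90509033203125, 21.821069717407227) 5.239599704742432
yellow top ((657.2342529296875, -210.03109741210938), (90.72819519042969, 23.161684036254883), 5.851284027099609) 0.22221108085523547
white (12226, 3) [ 0.4502 -0.3229  0.05  ] [ 0.7386 -0.2801  0.2322]
boardtop ((594.3980102539062, -290.8098449707031), (289.0124816894531, 9.39682674407959), 4.629122734069824) 1537
stand rim ((498.07183837890625, 125.86318969726562), (50.29906463623047, 110.3660888671875), 78.34109497070312) 427 0.04912797385114165
tip (array([ 0.522 , -0.1519,  0.2362]), np.float64(5.211055973014235e-05))
bend (array([ 0.5242, -0.1681,  0.2181]), np.float64(0.0014669134490356514))
wire at pack (array([ 0.5298, -0.2239,  0.2084]), np.float64(0.0005827927043684203))
```

```bash
python3 - <<'E'
from h import *
np.set_printoptions(precision=4,suppress=True)
O=np.array([0.5935,-0.290,0]); a=np.radians(4.9); ex=np.array([np.sin(a),-np.cos(a),0]); ey=np.array([np.cos(a),np.sin(a),0])
for n in("side","top"):
    im,P=cloud(n,0); Q=P-O; bx=Q@ex; by=Q@ey; m=cam(n)
    M=(abs(by+65e-3)<0.012)&(Q[...,2]>0.19)&(Q[...,2]<0.25)&(bx<-0.02)&(bx>-.17)
    vv,uu=np.where(M); o=np.argsort(bx[M])
    for i in o[::(1 if n=="top" else 1)]:
        v,u=vv[i],uu[i]; d=P[v,u]-m["xyz"]; d/=np.linalg.norm(d); 
        print(n,u,v,"bx %.1f by %.1f z %.1f"%(1e3*bx[v,u],1e3*by[v,u],1e3*P[v,u,2]),im[v,u])
E
```

```text
side 264 201 bx -145.3 by -61.7 z 234.6 [150 131 106]
side 265 199 bx -145.2 by -60.2 z 238.0 [189 169 143]
side 267 200 bx -144.5 by -57.3 z 236.2 [114 101  84]
side 266 199 bx -143.8 by -59.1 z 238.8 [166 151 135]
side 267 201 bx -143.7 by -57.5 z 235.0 [109 101  95]
side 265 201 bx -143.7 by -60.6 z 235.5 [114 112 113]
side 266 200 bx -143.5 by -59.1 z 237.2 [125 123 124]
side 264 200 bx -143.4 by -62.3 z 237.7 [159 138 111]
side 265 200 bx -143.2 by -60.8 z 237.6 [139 131 125]
side 266 201 bx -142.1 by -59.5 z 236.3 [114 115 118]
side 265 202 bx -141.9 by -61.1 z 234.9 [112 111 113]
side 266 202 bx -141.8 by -59.5 z 234.7 [118 119 123]
side 267 202 bx -141.6 by -58.0 z 234.6 [110 106 108]
side 267 203 bx -141.5 by -58.1 z 232.9 [110 109 112]
side 266 203 bx -141.0 by -59.8 z 233.5 [120 121 124]
side 266 204 bx -140.7 by -59.8 z 231.9 [120 121 125]
side 265 206 bx -140.2 by -61.5 z 228.9 [134 121 108]
side 265 204 bx -140.0 by -61.6 z 232.6 [121 114 109]
side 265 203 bx -139.7 by -61.7 z 234.6 [115 111 111]
side 265 205 bx -139.5 by -61.7 z 231.1 [122 114 110]
side 268 206 bx -139
[... 28230 characters left out ...]
3.4 [97 96 96]
top 380 192 bx -31.8 by -58.5 z 215.1 [95 95 94]
top 380 191 bx -31.6 by -56.5 z 215.5 [94 94 93]
top 381 192 bx -30.1 by -58.9 z 216.3 [95 95 94]
top 381 191 bx -29.1 by -56.6 z 213.9 [94 94 93]
top 382 191 bx -27.7 by -57.0 z 216.0 [94 93 93]
top 382 192 bx -26.7 by -58.6 z 212.0 [95 94 93]
top 383 191 bx -24.6 by -56.8 z 212.5 [95 94 94]
top 384 191 bx -24.0 by -57.5 z 217.2 [94 94 93]
top 383 190 bx -23.9 by -54.6 z 211.2 [81 81 78]
top 384 192 bx -23.8 by -59.3 z 215.6 [89 88 87]
top 384 190 bx -22.9 by -55.1 z 214.6 [84 83 80]
top 385 191 bx -21.5 by -57.5 z 215.6 [95 95 94]
top 385 190 bx -20.8 by -55.3 z 214.5 [87 86 84]
top 385 192 bx -20.5 by -59.1 z 211.7 [87 87 86]
```

```bash
python3 - <<'E'
from h import *
o=get_obs(); M=R.from_rotvec(o["tool_rot"]).as_matrix(); print(M)
y=M[:,1]; cur=np.degrees(np.arctan2(y[1],y[0])); print("tool y yaw",cur,"turn opts",[((-90+5.0)-cur+k*180) for k in(-1,0,1,2)],"q6",np.degrees(o["q"][5]))
print(np.array([.4961,-.2272,.33])-o["tool_pos"])
E
```

```text
[[-4.26067751e-04  3.32348613e-01 -9.43156518e-01]
 [ 1.82243119e-03 -9.43154780e-01 -3.32348824e-01]
 [-9.99998249e-01 -1.86044097e-03 -2.03834643e-04]]
tool y yaw -70.58857617066073 turn opts [np.float64(-194.41142382933927), np.float64(-14.41142382933927), np.float64(165.58857617066073), np.float64(345.58857617066076)] q6 -6.816246050836427
[0.28850726 0.36164448 0.13620041]
```

```bash
python3 -m crank '[[[0,0,0.04,-4],[0,0,0.08,-8],[0,0,0.12,-12],[0.01,0.012,0.136,-14.4],[0.03,0.038,0.136,-14.4]]]' 0.55 60
python3 -m crank '[[[0.026,0.033,0,0],[0.052,0.066,0,0],[0.078,0.099,0,0],[0.104,0.132,0,0],[0.130,0.165,0,0]]]'
python3 -m crank '[[[0.026,0.033,0,0],[0.052,0.066,0,0],[0.078,0.099,0,0],[0.104,0.132,0,0],[0.128,0.159,0,0]]]'
python3 -c "
from h import *
snap(1);print(get_obs()['tool_pos'],get_obs()['opening'])"
```

```text
t: 0.52
tool_pos: [0.2369, -0.5546, 0.3371]
tool_rot: [2.176, 0.079, -2.173]
contact_force: [1.2, -0.3, 0.4]
opening: 0.047
t: 0.93
tool_pos: [0.3673, -0.3859, 0.3304]
tool_rot: [2.177, 0.095, -2.177]
contact_force: [-0.3, -0.6, 0.0]
opening: 0.0467
t: 1.35
tool_pos: [0.4955, -0.2264, 0.3306]
tool_rot: [2.176, 0.097, -2.177]
contact_force: [0.2, -0.5, 0.6]
opening: 0.0467
[ 0.49688847 -0.22456952  0.33015872] 0.04699619471999787
```

View pics/side1.png

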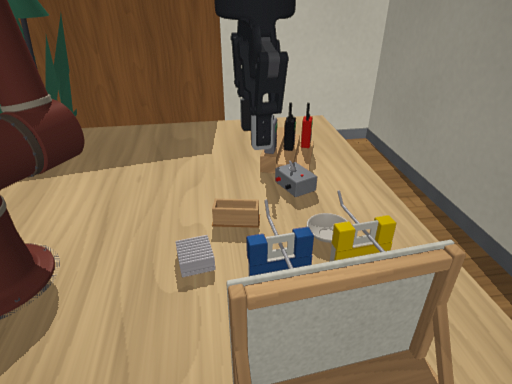

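View pics/top1.png

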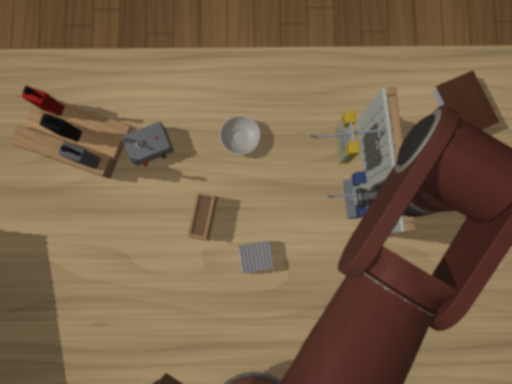

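```bash
python3 -c "
from h import *
o=get_obs();print(o['tool_pos'],o['t']);M=R.from_rotvec(o['tool_rot']).as_matrix();print(np.degrees(np.arctan2(M[1,1],M[0,1])))"
```

```text
[ 0.49688847 -0.22456952  0.33015872] 1.45
-84.59185157992745
```

```bash
python3 -m crank '[[[-0.001,-0.003,-0.03,0],[-0.001,-0.003,-0.06,0],[-0.001,-0.003,-0.08,0],[-0.001,-0.003,-0.085,0],[-0.001,-0.003,-0.085,0]]]'
python3 -c "
from h import *
snap(2);o=get_obs();print(o['tool_pos'],o['contact_force'],o['wrist_torque']);crop('side',2,200,180,400,300,4)"
```

```text
t: 1.87
tool_pos: [0.4923, -0.2314, 0.2433]
tool_rot: [2.174, 0.098, -2.183]
contact_force: [-0.7, 0.0, 0.5]
opening: 0.0472
[ 0.49390537 -0.23240385  0.24718905] [ 0.03079175 -0.97762503  1.44641352] [0.00394334 0.02680079 0.07012829]
```

View pics/side2_c200_180.png

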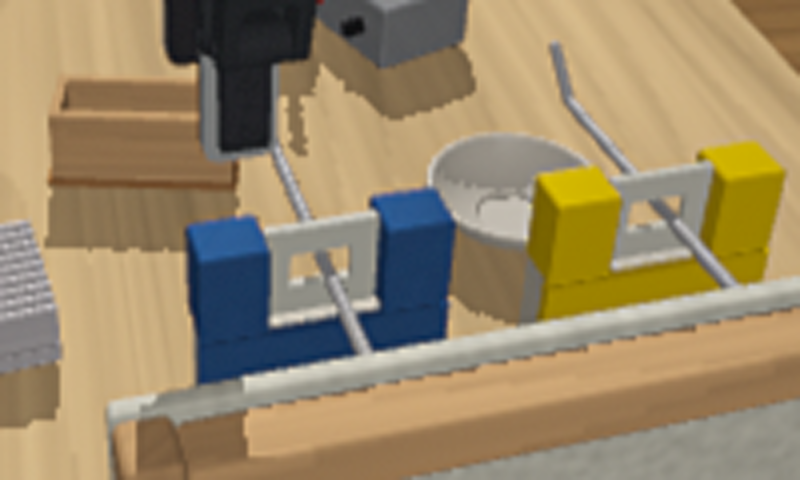

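```bash
python3 -m crank '[[[0.001,0.002,0,0],[0.001,0.002,0,0],[0.001,0.002,0,0]]]'; python3 -m crank '[[[0,0,0,0]]]'; python3 -m crank '[[[0,0,0,0]]]'; python3 -m crank '[[[0,0,0,0]]]'
```

```text
t: 2.22
tool_pos: [0.4953, -0.2302, 0.2476]
tool_rot: [2.178, 0.094, -2.174]
contact_force: [-0.2, -0.4, -1.6]
opening: 0.0473
t: 2.3
tool_pos: [0.495, -0.2301, 0.247]
tool_rot: [2.178, 0.094, -2.175]
contact_force: [0.7, 1.1, 0.4]
opening: 0.0468
t: 2.38
tool_pos: [0.4948, -0.2299, 0.2465]
tool_rot: [2.177, 0.095, -2.176]
contact_force: [-0.1, 0.2, -0.1]
opening: 0.047
t: 2.47
tool_pos: [0.4947, -0.2298, 0.2461]
tool_rot: [2.177, 0.095, -2.176]
contact_force: [0.8, 0.3, 0.6]
opening: 0.0468
```

```bash
python3 -m crank '[[[0.001,0.002,-0.02,0],[0.001,0.002,-0.035,0],[0.001,0.002,-0.045,0],[0.001,0.002,-0.05,0],[0.001,0.002,-0.05,0]]]'; python3 -m crank '[[[0,0,0,0],[0,0,0,0],[0,0,0,0],[0,0,0,0],[0,0,0,0]]]'
python3 -c "
from h import *
snap(3);o=get_obs();print(o['tool_pos'],o['contact_force'],o['wrist_torque']);crop('side',3,200,180,400,300,4)"
```

```text
t: 2.88
tool_pos: [0.4949, -0.2274, 0.1944]
tool_rot: [2.175, 0.097, -2.18]
contact_force: [0.3, -0.2, -0.6]
opening: 0.0468
t: 3.3
tool_pos: [0.4959, -0.228, 0.1966]
tool_rot: [2.177, 0.095, -2.175]
contact_force: [1.3, -0.3, -0.6]
opening: 0.0472
[ 0.49577825 -0.22789176  0.19622885] [ 1.33336117  0.01865945 -0.06502529] [0.01728321 0.03256246 0.02604431]
```

View pics/side3_c200_180.png

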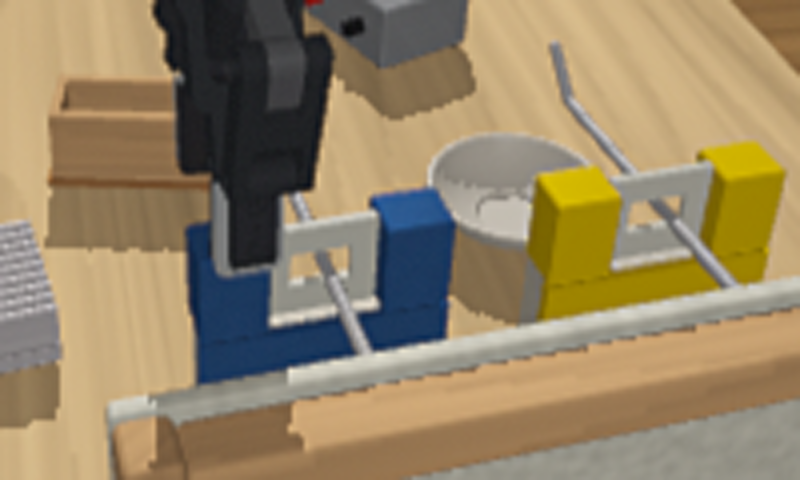

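```bash
python3 - <<'E'
from h import *
O=np.array([0.5935,-0.290,0]); a=np.radians(4.9); ex=np.array([np.sin(a),-np.cos(a),0]); ey=np.array([np.cos(a),np.sin(a),0])
im,P=cloud("side",3); Q=P-O
for v in(235,240,244):
    for u in range(246,274,1):
        print(v,u,"bx %.0f by %.1f z %.0f"%(1e3*Q[v,u]@ex,1e3*Q[v,u]@ey,1e3*Q[v,u,2]),im[v,u])
E
```

```text
235 246 bx -359 by -47.5 z 2 [132 108  74]
235 247 bx -361 by -44.7 z -0 [126 103  73]
235 248 bx -359 by -42.7 z 1 [111  92  70]
235 249 bx -357 by -40.7 z 2 [100  87  72]
235 250 bx -79 by -98.5 z 228 [104  91  78]
235 251 bx -78 by -97.2 z 228 [93 84 82]
235 252 bx -78 by -95.9 z 228 [66 65 71]
235 253 bx -42 by -102.8 z 257 [96 97 98]
235 254 bx -41 by -101.9 z 258 [119 120 120]
235 255 bx -43 by -100.1 z 256 [122 122 123]
235 256 bx -41 by -99.2 z 257 [124 125 124]
235 257 bx -39 by -98.6 z 259 [44 45 46]
235 258 bx -34 by -98.4 z 262 [26 28 31]
235 259 bx -35 by -97.1 z 262 [33 32 37]
235 260 bx -33 by -96.3 z 263 [32 34 37]
235 261 bx -34 by -94.8 z 262 [35 35 39]
235 262 bx -34 by -93.7 z 262 [34 35 40]
235 263 bx -35 by -92.2 z 261 [34 34 38]
235 264 bx -33 by -91.4 z 262 [34 35 39]
235 265 bx -34 by -89.8 z 261 [35 36 39]
235 266 bx -34 by -88.7 z 261 [33 34 38]
235 267 bx -34 by -87.4 z 261 [31 32 35]
235 268 bx -34 by -86.1 z 260 [31 31 35]
235 269 bx -34 by -84.9 z 260 [56 58 63]
235 270 bx -41 by -81.6 z 254 [126 124 121]
235 271 bx -345 by 9.6 z 2 [192 168 133]
235 272
[... 1735 characters left out ...]
 257 bx -36 by -99.2 z 247 [43 44 46]
244 258 bx -34 by -98.5 z 249 [26 28 29]
244 259 bx -34 by -97.2 z 248 [33 33 37]
244 260 bx -34 by -96.1 z 248 [34 34 37]
244 261 bx -33 by -95.1 z 249 [33 34 37]
244 262 bx -34 by -93.5 z 248 [30 31 32]
244 263 bx -34 by -92.1 z 247 [27 29 31]
244 264 bx -34 by -91.0 z 247 [27 28 31]
244 265 bx -34 by -89.7 z 247 [27 29 32]
244 266 bx nan by nan z nan [25 26 29]
244 267 bx -34 by -87.2 z 247 [22 23 26]
244 268 bx -34 by -85.9 z 246 [33 34 36]
244 269 bx -41 by -82.6 z 240 [95 95 96]
244 270 bx -41 by -81.4 z 240 [125 126 124]
244 271 bx -68 by -71.9 z 216 [146 145 137]
244 272 bx -68 by -70.5 z 215 [160 152 135]
244 273 bx -314 by 5.8 z 0 [197 169 129]
```

```bash
python3 - <<'E'
from h import *
O=np.array([0.5935,-0.290,0]); a=np.radians(4.9); ex=np.array([np.sin(a),-np.cos(a),0]); ey=np.array([np.cos(a),np.sin(a),0])
im,P=cloud("side",3); Q=P-O
for u in (255,262,266):
  for v in range(244,254):
        print(v,u,"bx %.0f by %.1f z %.0f"%(1e3*Q[v,u]@ex,1e3*Q[v,u]@ey,1e3*Q[v,u,2]),im[v,u])
im,P=cloud("top",3); Q=P-O
# fingers seen? project TCP
for z in(.196,.215): print(proj("side",[.4958,-.228,z]),proj("top",[.4958,-.228,z]))
crop("top",3,300,130,420,240,5)
E
```

```text
244 255 bx -40 by -100.8 z 244 [122 123 123]
245 255 bx -41 by -100.6 z 242 [122 122 121]
246 255 bx -40 by -100.8 z 241 [123 123 122]
247 255 bx -41 by -100.6 z 239 [124 124 121]
248 255 bx -40 by -100.8 z 238 [108 111 115]
249 255 bx -58 by -96.6 z 220 [59 72 99]
250 255 bx -60 by -96.3 z 217 [28 54 93]
251 255 bx -59 by -96.4 z 216 [27 56 93]
252 255 bx -59 by -96.3 z 214 [27 57 93]
253 255 bx -59 by -96.4 z 213 [25 56 93]
244 262 bx -34 by -93.5 z 248 [30 31 32]
245 262 bx -35 by -93.2 z 245 [27 28 31]
246 262 bx -35 by -93.4 z 244 [57 59 59]
247 262 bx -40 by -92.0 z 238 [116 115 114]
248 262 bx -58 by -87.1 z 220 [ 72  82 103]
249 262 bx -59 by -86.9 z 218 [28 57 94]
250 262 bx -60 by -86.7 z 215 [26 57 94]
251 262 bx -58 by -87.1 z 215 [26 56 93]
252 262 bx -59 by -87.0 z 213 [28 57 94]
253 262 bx -60 by -86.7 z 210 [28 57 94]
244 266 bx nan by nan z nan [25 26 29]
245 266 bx -34 by -88.3 z 245 [41 42 43]
246 266 bx -40 by -86.7 z 238 [112 112 112]
247 266 bx -58 by -81.8 z 221 [ 90  98 112]
248 266 bx -59 by -81.4 z 218 [43 65 97]
249 266 bx -59 by -81.6 z 217 [23 52 94]
250 266 bx -60 by -81.0 z 214 [20 52 91]
251 266 bx -59 by -81.4 z 213 [24 54 92]
252 266 bx -59 by -81.3 z 211 [23 52 91]
253 266 bx -60 by -81.2 z 209 [24 52 92]
(np.float64(256.2657370565858), np.float64(256.49980289710066)) (np.float64(361.0825713998605), np.float64(210.70313155827364))
(np.float64(256.232939928159), np.float64(245.8020686792474)) (np.float64(363.382680072565), np.float64(209.92351704892448))
```

View pics/top3_c300_130.png

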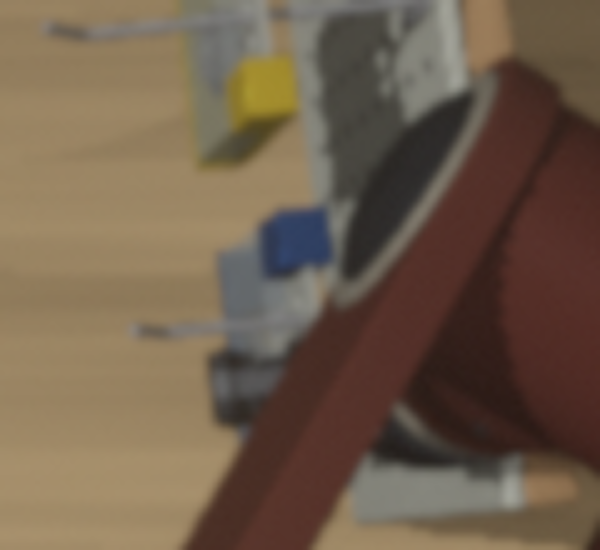

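```bash
python3 - <<'E'
from h import *
for k,T in((1,[.4969,-.2246,.330]),(2,[.4946,-.230,.2465]),(3,[.4958,-.228,.1964])):
  for n in("side","top"):
    im,P=cloud(n,k); Q=P-np.array(T)
    m=(np.abs(Q[...,0])<.02)&(np.abs(Q[...,1])<.07)&(Q[...,2]>-.03)&(Q[...,2]<.15)&(im[...,2]<im[...,0]+15)
    q=Q[m]
    for lo,hi in((-.06,-.01),(-.01,.01),(.01,.06)):
        s=q[(q[:,1]>lo)&(q[:,1]<hi)]
        print(k,n,lo,len(s), np.percentile(s,[0,2,10,50],axis=0)[:,2] if len(s) else "")
E
```

```text
1 side -0.06 2602 [0.03982388 0.04347024 0.05597631 0.100559  ]
1 side -0.01 98 [0.12145571 0.12175052 0.12460769 0.14286857]
1 side 0.01 691 [0.04028332 0.04284837 0.04950526 0.08208498]
1 top -0.06 0 
1 top -0.01 0 
1 top 0.01 188 [0.04450779 0.05447479 0.09153109 0.13268649]
2 side -0.06 1950 [0.03605399 0.04132037 0.05449436 0.10667723]
2 side -0.01 137 [-0.02913672 -0.02736647 -0.02272793  0.13700995]
2 side 0.01 390 [-0.02006821  0.03777227  0.04333659  0.07111686]
2 top -0.06 0 
2 top -0.01 0 
2 top 0.01 176 [-0.02416894  0.08400984  0.09242274  0.14009925]
3 side -0.06 1644 [0.0394222  0.04710701 0.05969341 0.11071474]
3 side -0.01 189 [-0.02848792 -0.02393437 -0.00648533  0.12895133]
3 side 0.01 296 [0.03946477 0.04100573 0.04723436 0.07661498]
3 top -0.06 0 
3 top -0.01 0 
3 top 0.01 109 [0.08477577 0.09037509 0.09828177 0.13922684]
```

```bash
python3 - <<'E'
from h import *
a=np.radians(4.9); ex=np.array([np.sin(a),-np.cos(a),0]); ey=np.array([np.cos(a),np.sin(a),0])
for k,T in((1,[.4969,-.2246,.330]),(2,[.4946,-.230,.2465])):
    im,P=cloud("side",k); Q=P-np.array(T)
    m=(np.abs(Q@ey)<.03)&(np.abs(Q@ex)<.07)&(Q[...,2]>.035)&(Q[...,2]<.07)
    vv,uu=np.where(m); q=Q[m]; x=q@ex; y=q@ey
    h,e=np.histogram(x,bins=np.arange(-.06,.061,.004)); print(k,[(round(1e3*e[i]),int(h[i])) for i in range(len(h)) if h[i]])
    for s in (x>0),(x<0): print(" by",np.percentile(y[s],[1,50,99]),"bx",np.percentile(x[s],[1,50,99]),"z",q[s][:,2].min())
E
python3 -c "
from h import *
crop('side',2,220,150,300,230,8)"
```

```text
1 [(-32, 7), (-28, 11), (-24, 223), (24, 14), (28, 213), (32, 58), (36, 268)]
 by [-0.01252039 -0.00345811  0.00939525] bx [0.02744106 0.0357339  0.03903305] z 0.039823879511802884
 by [-0.01280946 -0.00791936 -0.00197032] bx [-0.02887289 -0.02272085 -0.02116029] z 0.040283319174062415
2 [(-32, 8), (-28, 17), (-24, 160), (24, 9), (28, 163), (32, 50), (36, 198)]
 by [-0.01312962 -0.00444374  0.00878587] bx [0.02737959 0.03572557 0.03879478] z 0.03605398524841813
 by [-0.0133516  -0.00912541 -0.00283007] bx [-0.02931964 -0.02305209 -0.02150703] z 0.036917653584464805
```

View pics/side2_c220_150.png

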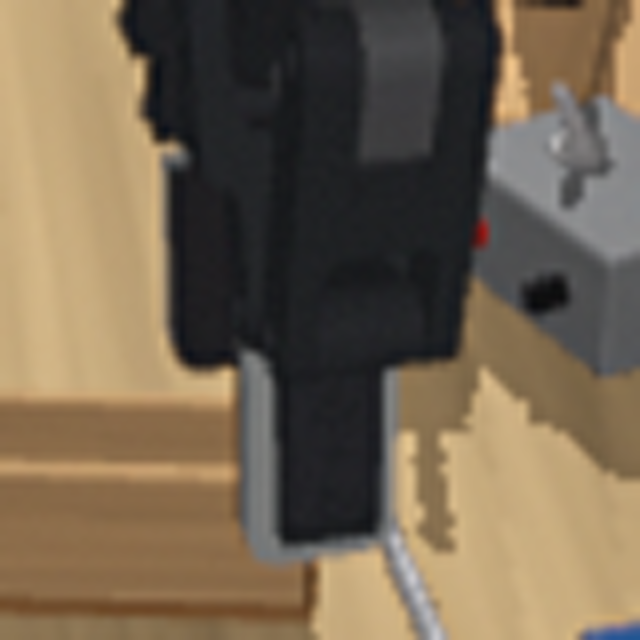

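```bash
python3 -m crank '[[[0,0,-0.01,0],[0,0,-0.02,0],[0,0,-0.028,0],[0,0,-0.032,0],[0,0,-0.032,0]]]'; python3 -m crank '[[[0,0,0,0],[0,0,0,0],[0,0,0,0],[0,0,0,0],[0,0,0,0]]]'
python3 - <<'E'
from h import *
snap(4);o=get_obs();print(o['tool_pos'],o['contact_force'],o['wrist_torque']);crop('side',4,200,180,400,300,4)
O=np.array([0.5935,-0.290,0]); a=np.radians(4.9); ex=np.array([np.sin(a),-np.cos(a),0]); ey=np.array([np.cos(a),np.sin(a),0])
im,P=cloud("side",4); Q=P-O
for v in range(260,272): print(v,"bx %.0f by %.1f z %.0f"%(1e3*Q[v,256]@ex,1e3*Q[v,256]@ey,1e3*Q[v,256,2]),im[v,256])
E
```

```text
t: 3.82
tool_pos: [0.4945, -0.2271, 0.1614]
tool_rot: [2.174, 0.098, -2.181]
contact_force: [0.8, 0.5, -0.5]
opening: 0.0469
t: 4.23
tool_pos: [0.4959, -0.228, 0.1644]
tool_rot: [2.177, 0.095, -2.176]
contact_force: [0.6, -0.1, 0.2]
opening: 0.0469
[ 0.49578749 -0.22787453  0.16419247] [-0.2724928  -0.10439205  0.238129  ] [ 0.01096724 -0.00075405  0.03633364]
260 bx -42 by -99.1 z 216 [126 127 127]
261 bx -42 by -99.3 z 215 [125 126 125]
262 bx -40 by -99.6 z 214 [125 125 125]
263 bx -40 by -99.5 z 213 [124 125 125]
264 bx -40 by -99.5 z 211 [124 124 124]
265 bx -42 by -99.2 z 208 [125 125 125]
266 bx -41 by -99.4 z 207 [124 125 123]
267 bx -40 by -99.5 z 206 [125 124 122]
268 bx -60 by -94.9 z 185 [ 72  81 102]
269 bx -60 by -95.0 z 183 [28 57 94]
270 bx -60 by -94.8 z 181 [25 56 94]
271 bx -60 by -94.9 z 179 [29 59 96]
```

View pics/side4_c200_180.png

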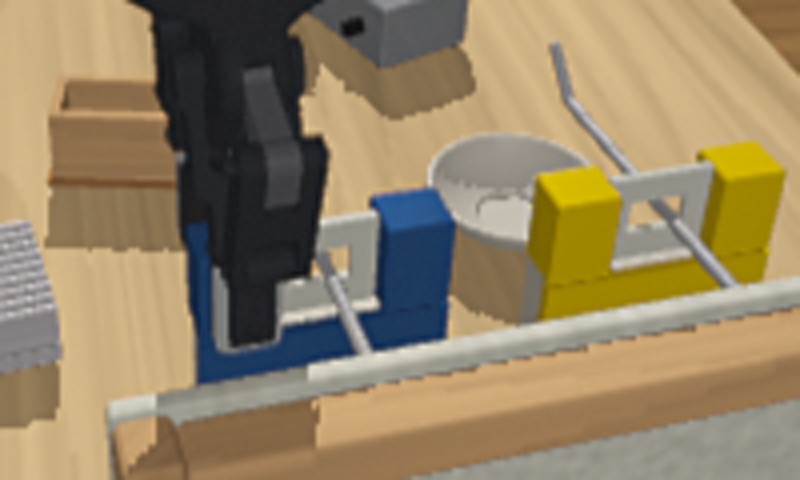

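The fingers straddle the left (outer) shoulder, with the tips at about z=0.205, next to (256,267). Closing now.

```bash
python3 -m crank '[[[0,0,0,0],[0,0,0,0],[0,0,0,0],[0,0,0,0],[0,0,0,0]]]' 0 50;  python3 -m crank '[[[0,0,0,0],[0,0,0,0],[0,0,0,0],[0,0,0,0],[0,0,0,0]]]'
python3 - <<'E'
from h import *
snap(5);o=get_obs();print(o['tool_pos'],o['contact_force'],o['wrist_torque']);crop('side',5,200,180,400,300,4)
E
```

```text
t: 4.75
tool_pos: [0.4958, -0.2279, 0.1641]
tool_rot: [2.177, 0.095, -2.176]
contact_force: [-0.3, -0.4, 0.8]
opening: 0.0216
t: 5.17
tool_pos: [0.4957, -0.2279, 0.164]
tool_rot: [2.177, 0.095, -2.176]
contact_force: [-0.3, 0.3, 1.2]
opening: 0.0209
[ 0.49572144 -0.2278804   0.16399773] [0.30181003 0.60756513 0.7068477 ] [-0.07122004 -0.08288165  0.03179675]
```

View pics/side5_c200_180.png

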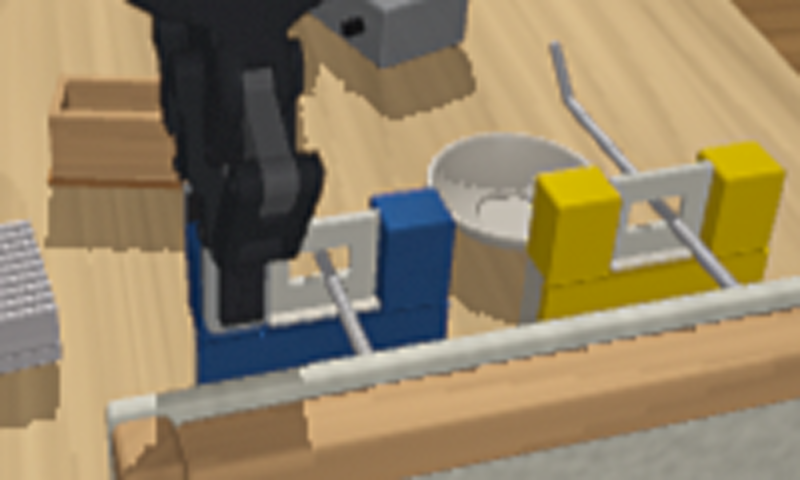

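```bash
python3 -m crank '[[[0,0,0.001,0],[0,0,0.002,0],[0,0,0.003,0],[0,0,0.004,0],[0,0,0.004,0]]]';  python3 -m crank '[[[0,0,0,0],[0,0,0,0],[0,0,0,0],[0,0,0,0],[0,0,0,0]]]'
cat >> h.py <<'E'
O=np.array([0.5935,-0.290,0]); a_=np.radians(4.9); ex=np.array([np.sin(a_),-np.cos(a_),0]); ey=np.array([np.cos(a_),np.sin(a_),0])
def chk(k):
    snap(k); o=get_obs(); M=R.from_rotvec(o['tool_rot']).as_matrix()
    print("t",round(o["t"],2),"pos",o['tool_pos'].round(4),"F",o['contact_force'].round(2),"T",o['wrist_torque'].round(3),"op",round(o['opening'],4))
    crop('side',k,220,170,360,275,5.5)
    im,P=cloud("side",k); Q=P-O; z=Q[...,2]; r,g,b=[im[...,i] for i in range(3)]
    bx=Q@ex; by=Q@ey
    m=(b>r+30)&(b>g+20)&(z>.1)&(by>-.055)&(by<-.005)   # right shoulder
    q=Q[m]; zt=np.percentile(z[m],95); t=m&(z>zt-.006); 
    print(" right shoulder top z med %.4f n %d bx med %.4f by %.4f..%.4f; "%(np.median(z[t]),t.sum(),np.median(bx[t]),np.percentile(by[t],3),np.percentile(by[t],97)))
E
python3 -c "
from h import *
chk(6)"
```

```text
t: 5.68
tool_pos: [0.4956, -0.2277, 0.1679]
tool_rot: [2.177, 0.095, -2.177]
contact_force: [-0.3, -0.5, -1.6]
opening: 0.0211
t: 6.1
tool_pos: [0.4956, -0.2278, 0.1678]
tool_rot: [2.177, 0.095, -2.177]
contact_force: [-1.5, 0.8, -1.1]
opening: 0.0211
t 6.2 pos [ 0.4956 -0.2278  0.1679] F [ 0.4  -0.32 -1.14] T [-0.033 -0.019  0.018] op 0.0209
 right shoulder top z med 0.2306 n 208 bx med -0.0656 by -0.0386..-0.0164;
```

View pics/side6_c220_170.png

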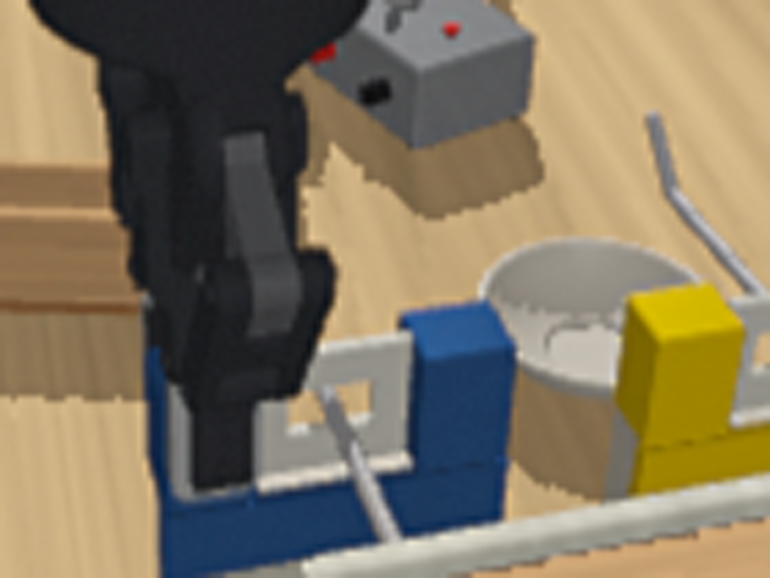

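```bash
python3 -m crank '[[[-0.0002,0.002,0.0003,0],[-0.0004,0.0045,0.0005,0],[-0.0007,0.0075,0.0007,0],[-0.001,0.0105,0.0009,0],[-0.0013,0.0135,0.001,0]]]'; python3 -m crank '[[[-0.0003,0.003,0.0001,0],[-0.0006,0.006,0.0003,0],[-0.0009,0.009,0.0004,0],[-0.0012,0.012,0.0005,0],[-0.0014,0.0145,0.0006,0]]]';  python3 -m crank '[[[-0.0003,0.003,0.0001,0],[-0.0006,0.006,0.0003,0],[-0.0009,0.009,0.0004,0],[-0.0011,0.011,0.0005,0],[-0.0012,0.012,0.0005,0]]]'; python3 -m crank '[[[0,0,0,0],[0,0,0,0],[0,0,0,0]]]'
python3 -c "
from h import *
chk(7)"
```

```text
t: 6.62
tool_pos: [0.4943, -0.2139, 0.169]
tool_rot: [2.177, 0.095, -2.177]
contact_force: [0.8, -0.3, -1.6]
opening: 0.0211
t: 7.03
tool_pos: [0.4929, -0.1994, 0.1695]
tool_rot: [2.177, 0.095, -2.177]
contact_force: [-0.1, 0.1, -1.0]
opening: 0.0213
t: 7.45
tool_pos: [0.4918, -0.1875, 0.17]
tool_rot: [2.177, 0.096, -2.176]
contact_force: [-0.6, -0.2, -1.3]
opening: 0.0213
t: 7.7
tool_pos: [0.4917, -0.1879, 0.17]
tool_rot: [2.177, 0.095, -2.177]
contact_force: [-0.7, 0.3, -0.6]
opening: 0.0211
t 7.8 pos [ 0.4918 -0.1879  0.17  ] F [-0.27 -0.34 -1.8 ] T [ 0.044  0.033 -0.042] op 0.0209
 right shoulder top z med 0.2327 n 182 bx med -0.1048 by -0.0391..-0.0169;
```

View pics/side7_c220_170.png

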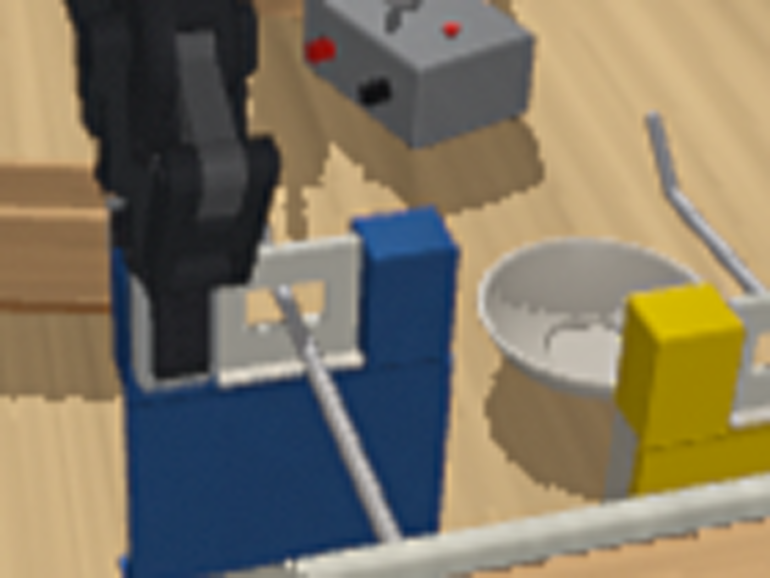

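```bash
python3 -m crank '[[[-0.0002,0.002,0.0008,0],[-0.0005,0.005,0.0012,0],[-0.0008,0.008,0.0014,0],[-0.0011,0.011,0.0016,0],[-0.0013,0.0135,0.0017,0]]]'; for i in 1 2 3; do python3 -m crank '[[[0,0,0,0]]]' | egrep 'tool_pos|contact'; done
python3 -c "
from h import *
chk(8)"
```

```text
t: 8.22
tool_pos: [0.4904, -0.1739, 0.1718]
tool_rot: [2.177, 0.096, -2.176]
contact_force: [-0.3, -0.1, -1.8]
opening: 0.021
tool_pos: [0.4904, -0.1737, 0.1718]
contact_force: [-0.0, -0.5, -0.8]
tool_pos: [0.4905, -0.1741, 0.1718]
contact_force: [0.5, 0.5, -1.2]
tool_pos: [0.4905, -0.1743, 0.1717]
contact_force: [-0.2, 0.4, -0.5]
t 8.57 pos [ 0.4905 -0.1743  0.1717] F [-0.31  0.74 -1.22] T [-0.024  0.033  0.025] op 0.0212
 right shoulder top z med 0.2345 n 175 bx med -0.1184 by -0.0393..-0.0169;
```

View pics/side8_c220_170.png

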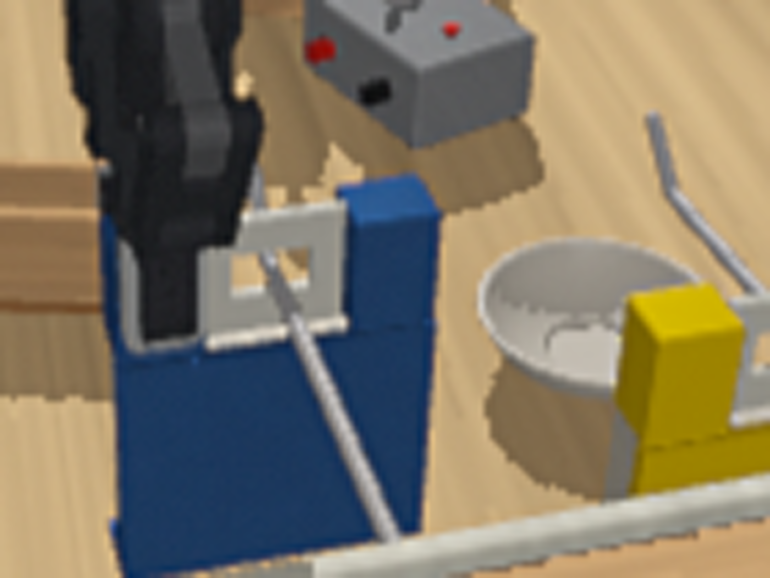

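```bash
python3 -m crank '[[[-0.0001,0.0015,0.0001,0],[-0.0003,0.0028,0.0007,0],[-0.0004,0.004,0.0014,0],[-0.0004,0.004,0.0014,0]]]'; for i in 1 2 3; do python3 -m crank '[[[0,0,0,0]]]' | egrep 'tool_pos|contact'; done
```

```text
t: 8.9
tool_pos: [0.4901, -0.1701, 0.1733]
tool_rot: [2.177, 0.095, -2.176]
contact_force: [-0.4, 0.4, -1.2]
opening: 0.021
tool_pos: [0.4901, -0.1703, 0.1732]
contact_force: [0.9, -0.1, -0.3]
tool_pos: [0.4901, -0.1703, 0.1732]
contact_force: [0.5, 0.0, -1.6]
tool_pos: [0.4901, -0.1703, 0.1731]
contact_force: [1.0, -0.1, -1.1]
```

```bash
python3 -m crank '[[[-0.0001,0.0012,0.0006,0],[-0.0002,0.0025,0.0014,0],[-0.0003,0.004,0.0031,0],[-0.0003,0.004,0.0031,0]]]'; for i in 1 2 3; do python3 -m crank '[[[0,0,0,0]]]' | egrep 'tool_pos|contact'; done
python3 -c "
from h import *
chk(9)"
```

```text
t: 9.48
tool_pos: [0.4899, -0.1661, 0.1767]
tool_rot: [2.177, 0.095, -2.176]
contact_force: [-0.0, 0.0, -0.6]
opening: 0.0212
tool_pos: [0.4899, -0.1662, 0.1764]
contact_force: [0.6, 0.3, -1.4]
tool_pos: [0.4898, -0.1663, 0.1762]
contact_force: [-0.4, 1.0, -1.2]
tool_pos: [0.4897, -0.1663, 0.1762]
contact_force: [0.1, -0.0, -0.5]
t 9.83 pos [ 0.4897 -0.1663  0.1761] F [-0.07  0.95 -1.31] T [-0.022  0.03   0.012] op 0.0213
 right shoulder top z med 0.2391 n 169 bx med -0.1267 by -0.0391..-0.0170;
```

```bash
python3 -m crank '[[[-0.0001,0.0012,0.0014,0],[-0.0002,0.0024,0.0028,0],[-0.0003,0.0035,0.0041,0],[-0.0003,0.0035,0.0041,0]]]'; for i in 1 2 3; do python3 -m crank '[[[0,0,0,0]]]' | egrep 'tool_pos|contact'; done
python3 -c "
from h import *
chk(10)"
```

```text
t: 10.17
tool_pos: [0.4896, -0.1627, 0.1808]
tool_rot: [2.177, 0.095, -2.176]
contact_force: [-0.5, 0.1, -0.8]
opening: 0.0212
tool_pos: [0.4896, -0.1627, 0.1805]
contact_force: [1.4, 0.2, -1.4]
tool_pos: [0.4895, -0.1628, 0.1804]
contact_force: [0.7, 0.8, -1.7]
tool_pos: [0.4894, -0.1628, 0.1803]
contact_force: [0.7, -0.3, -0.5]
t 10.52 pos [ 0.4894 -0.1628  0.1803] F [ 0.46 -0.31 -1.23] T [-0.034 -0.016 -0.013] op 0.0207
 right shoulder top z med 0.2430 n 173 bx med -0.1300 by -0.0395..-0.0168;
```

View pics/side10_c220_170.png

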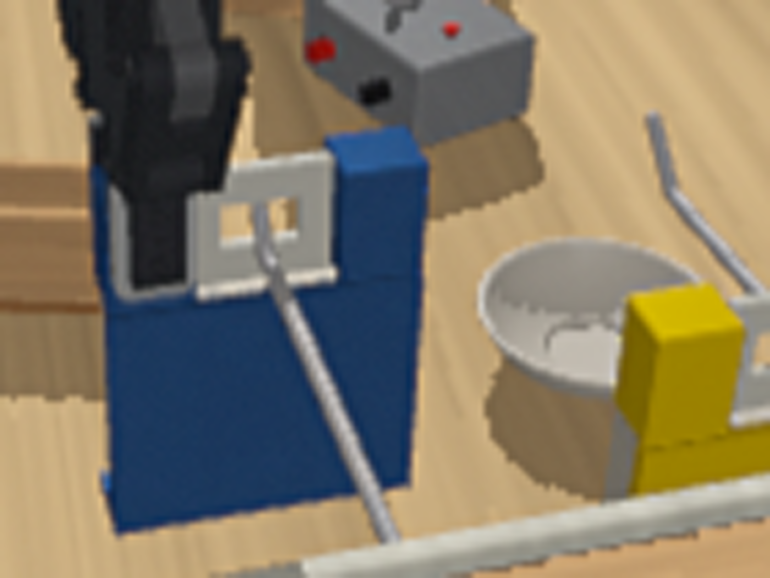

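```bash
python3 -m crank '[[[-0.0001,0.0012,0.0014,0],[-0.0002,0.0024,0.0029,0],[-0.0003,0.0035,0.0043,0],[-0.0003,0.0035,0.0043,0]]]'; for i in 1 2 3; do python3 -m crank '[[[0,0,0,0]]]' | egrep 'tool_pos|contact'; done
python3 -c "
from h import *
chk(11)"
```

```text
t: 10.85
tool_pos: [0.4894, -0.1592, 0.1852]
tool_rot: [2.177, 0.095, -2.176]
contact_force: [0.7, -0.5, -1.3]
opening: 0.0208
tool_pos: [0.4892, -0.1593, 0.1848]
contact_force: [1.0, -0.5, -2.0]
tool_pos: [0.4892, -0.1593, 0.1846]
contact_force: [-0.9, -0.2, -1.1]
tool_pos: [0.4891, -0.1593, 0.1846]
contact_force: [0.6, 0.8, 0.1]
t 11.2 pos [ 0.4891 -0.1593  0.1845] F [ 0.22 -0.15 -1.72] T [-0.01   0.026  0.039] op 0.0209
 right shoulder top z med 0.2472 n 170 bx med -0.1334 by -0.0392..-0.0169;
```

View pics/side11_c220_170.png

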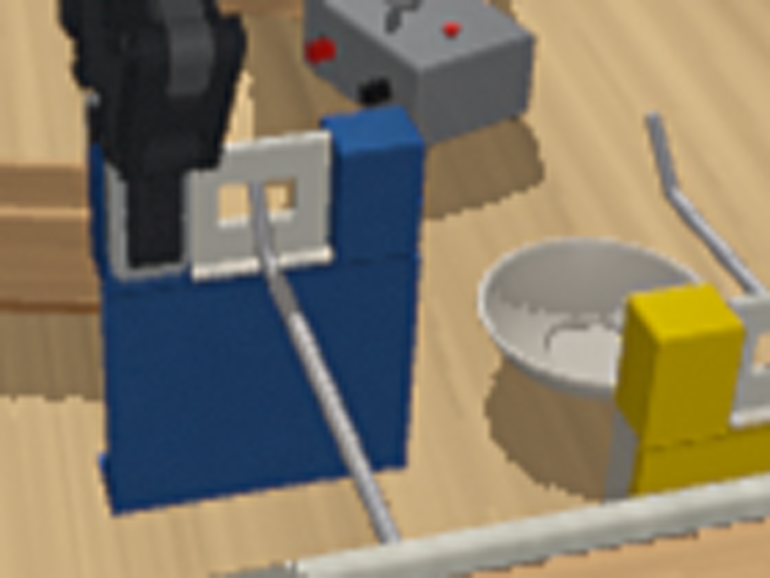

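```bash
python3 -m crank '[[[-0.0001,0.0012,0.0015,0],[-0.0002,0.0024,0.0029,0],[-0.0003,0.0035,0.0043,0],[-0.0003,0.0035,0.0043,0]]]'; for i in 1 2 3; do python3 -m crank '[[[0,0,0,0]]]' | egrep 'tool_pos|contact'; done
python3 -c "
from h import *
chk(12)"
```

```text
t: 11.53
tool_pos: [0.4891, -0.1557, 0.1895]
tool_rot: [2.177, 0.095, -2.176]
contact_force: [-0.4, -0.1, -1.3]
opening: 0.0214
tool_pos: [0.489, -0.1557, 0.1891]
contact_force: [-0.9, -0.1, -0.3]
tool_pos: [0.4889, -0.1558, 0.189]
contact_force: [0.2, -0.6, -1.0]
tool_pos: [0.4888, -0.1558, 0.1889]
contact_force: [-0.3, 0.6, -1.4]
t 11.88 pos [ 0.4888 -0.1558  0.1888] F [-0.14  0.78 -0.9 ] T [0.023 0.016 0.027] op 0.0213
 right shoulder top z med 0.2516 n 170 bx med -0.1366 by -0.0392..-0.0161;
```

View pics/side12_c220_170.png

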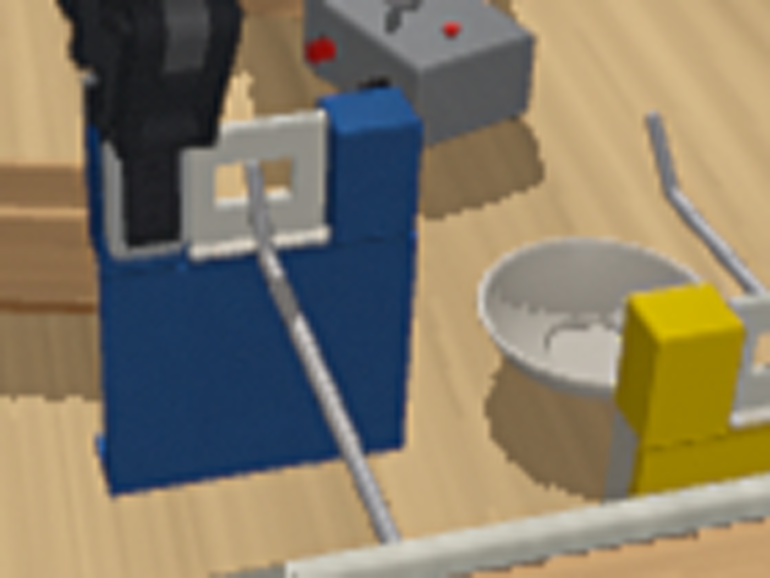

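```bash
python3 -m crank '[[[-0.0001,0.0012,0.0014,0],[-0.0002,0.0024,0.0028,0],[-0.0003,0.0036,0.0041,0],[-0.0003,0.0036,0.0041,0]]]'; for i in 1 2 ; do python3 -m crank '[[[0,0,0,0]]]' | egrep 'tool_pos|contact'; done
python3 -m crank '[[[-0.0002,0.0015,0.0012,0],[-0.0004,0.003,0.0025,0],[-0.0006,0.005,0.004,0],[-0.0006,0.005,0.004,0]]]'; for i in 1 2; do python3 -m crank '[[[0,0,0,0]]]' | egrep 'tool_pos|contact'; done
python3 -c "
from h import *
chk(13)"
```

```text
t: 12.22
tool_pos: [0.4888, -0.1521, 0.1935]
tool_rot: [2.177, 0.095, -2.176]
contact_force: [-0.1, 0.5, -1.8]
opening: 0.0214
tool_pos: [0.4887, -0.1522, 0.1933]
contact_force: [-0.5, -0.1, -0.8]
tool_pos: [0.4886, -0.1522, 0.1931]
contact_force: [0.5, -0.0, -1.7]
t: 12.72
tool_pos: [0.4881, -0.1469, 0.1975]
tool_rot: [2.177, 0.095, -2.176]
contact_force: [-0.1, -0.6, -1.0]
opening: 0.0212
tool_pos: [0.4881, -0.1471, 0.1972]
contact_force: [-0.7, 0.1, -0.4]
tool_pos: [0.488, -0.1472, 0.197]
contact_force: [-0.1, 0.6, -0.6]
t 12.98 pos [ 0.4879 -0.1472  0.197 ] F [ 0.41  0.62 -1.33] T [-0.007  0.069 -0.035] op 0.021
 right shoulder top z med 0.2600 n 161 bx med -0.1459 by -0.0395..-0.0168;
```

View pics/side13_c220_170.png

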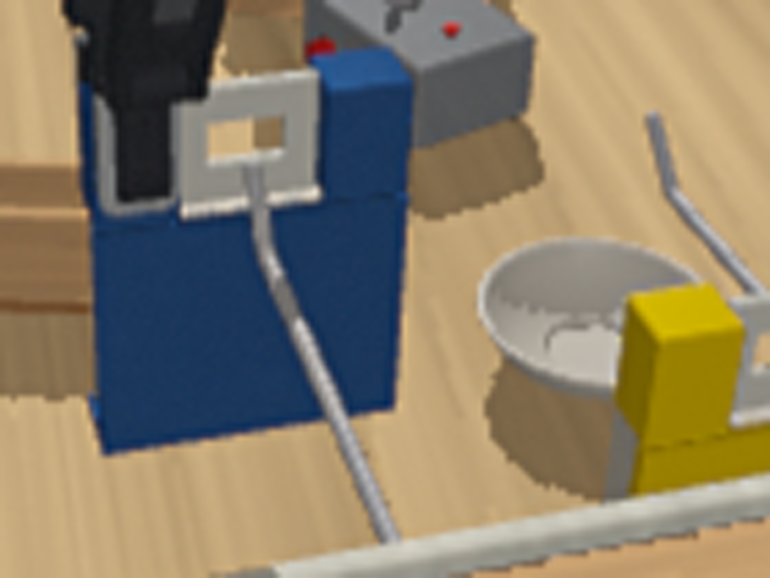

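```bash
python3 -m crank '[[[-0.0006,0.006,0.003,0],[-0.0015,0.016,0.005,0],[-0.0025,0.027,0.006,0],[-0.0035,0.039,0.006,0],[-0.0045,0.05,0.006,0]]]'; python3 -m crank '[[[0,0,0,0],[0,0,0,0]]]'
python3 -m crank '[[[-0.002,0.015,0,-3],[-0.005,0.035,0,-7],[-0.008,0.06,0,-11],[-0.011,0.085,0,-14],[-0.013,0.11,0,-16.7]]]'
python3 -c "
from h import *
o=get_obs();print(o['tool_pos'],o['contact_force'])"
```

```text
t: 13.4
tool_pos: [0.4833, -0.0957, 0.2032]
tool_rot: [2.177, 0.096, -2.176]
contact_force: [-0.7, 0.1, -1.2]
opening: 0.0212
t: 13.57
tool_pos: [0.4834, -0.0963, 0.203]
tool_rot: [2.176, 0.097, -2.175]
contact_force: [0.2, 0.3, -0.7]
opening: 0.0209
t: 13.98
tool_pos: [0.4702, 0.0134, 0.2029]
tool_rot: [-2.112, 0.22, 2.112]
contact_force: [0.8, -0.1, -1.1]
opening: 0.0211
[0.47020084 0.01339573 0.2029354 ] [ 0.78967529 -0.07051009 -1.11307769]
```

```bash
python3 -m crank '[[[-0.001,0.03,0,0],[-0.002,0.06,0,0],[-0.003,0.09,0,0],[-0.003,0.11,0,0],[-0.003,0.12,0,0]]]'; python3 -m crank '[[[0,0,-0.02,0],[0,0,-0.045,0],[0,0,-0.065,0],[0,0,-0.075,0],[0,0,-0.075,0]]]';python3 -m crank '[[[0,0,0,0],[0,0,0,0],[0,0,0,0]]]'
python3 - <<'E'
from h import *
snap(14);o=get_obs();print(o['tool_pos'],o['contact_force'],o['wrist_torque']);crop('side',14,170,130,330,250,5);crop('top',14,160,160,280,250,6)
M=R.from_rotvec(o['tool_rot']).as_matrix();print(np.degrees(np.arctan2(M[1,1],M[0,1])))
E
```

```text
t: 14.4
tool_pos: [0.4673, 0.1347, 0.203]
tool_rot: [-2.115, 0.214, 2.115]
contact_force: [-0.1, -0.4, -1.0]
opening: 0.0208
t: 14.82
tool_pos: [0.4655, 0.1319, 0.1249]
tool_rot: [-2.108, 0.219, 2.12]
contact_force: [-0.9, -0.6, -1.4]
opening: 0.0211
t: 15.07
tool_pos: [0.4688, 0.1327, 0.1299]
tool_rot: [-2.117, 0.216, 2.11]
contact_force: [0.8, 0.8, -1.1]
opening: 0.0211
[0.46846537 0.13279599 0.12956138] [ 0.07287583 -0.7407966  -1.10743108] [0.02865804 0.07242378 0.0407954 ]
-101.69847492556225
```

View pics/side14_c170_130.png

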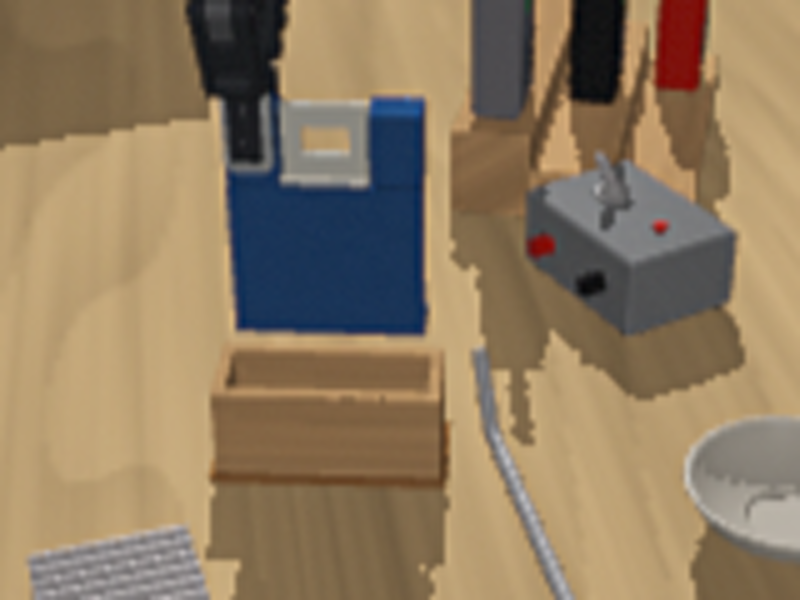

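View pics/top14_c160_160.png

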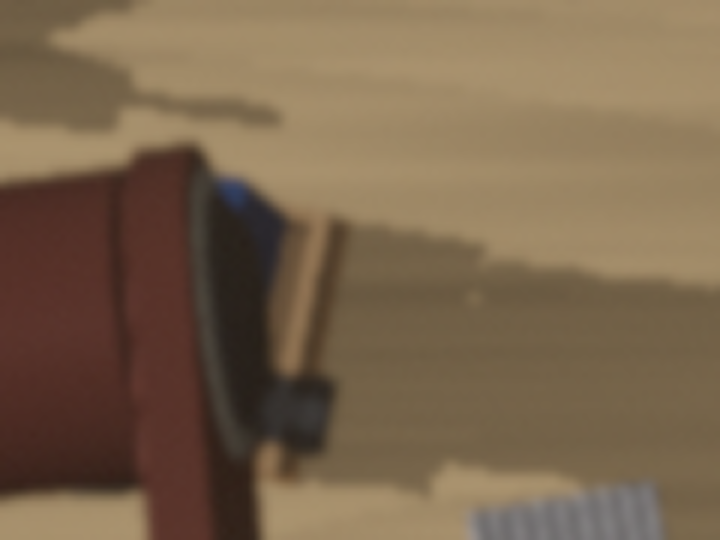

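```bash
cat >> h.py <<'E'
def place(k):
    im,P=cloud("side",k); r,g,b=[im[...,i] for i in range(3)]
    m=(b>r+30)&(b>g+20)&(P[...,2]>.02)&(P[...,1]>0); 
    q=P[m]; sy=np.radians(-11.65); Y=np.array([np.cos(sy),np.sin(sy),0]); X=np.array([-np.sin(sy),np.cos(sy),0])*-1
    C=np.array([.4981,.1259,0])  # stand centre, side camera
    d=q-C; y=d@Y; x=d@X
    f=(q[:,2]<np.percentile(q[:,2],60))
    A=np.c_[y[f],q[f,2],np.ones(f.sum())]; c=np.linalg.lstsq(A,x[f],rcond=None)[0]
    ym=(np.percentile(y,1)+np.percentile(y,99))/2
    print("n",len(q),"along-slot range",np.percentile(y,[.5,99.5]).round(4),"z",np.percentile(q[:,2],[.5,99.5]).round(4))
    print("yaw err deg",np.degrees(np.arctan(c[0])).round(2),"tilt deg",np.degrees(np.arctan(c[1])).round(2),"face x(should be +0.011)",round(c@[ym,np.median(q[f,2]),1],4))
E
python3 -c "
from h import *
place(14)"
```

```text
n 1274 along-slot range [-0.0399  0.0462] z [0.0807 0.1941]
yaw err deg 0.6 tilt deg 0.26 face x(should be +0.011) 0.0096
```

```bash
python3 -m crank '[[[-0.002,-0.001,0,0],[-0.002,-0.001,-0.006,0],[-0.002,-0.001,-0.012,0],[-0.002,-0.001,-0.016,0],[-0.002,-0.001,-0.018,0]]]';python3 -m crank '[[[0,0,0,0],[0,0,0,0],[0,0,0,0],[0,0,0,0],[0,0,0,0]]]'
python3 - <<'E'
from h import *
snap(15);o=get_obs();print(o['tool_pos'],o['contact_force']);crop('side',15,170,130,330,250,5);place(15)
E
```

```text
t: 15.58
tool_pos: [0.4646, 0.1317, 0.1086]
tool_rot: [-2.112, 0.217, 2.116]
contact_force: [0.2, -0.3, -1.7]
opening: 0.0213
t: 16.0
tool_pos: [0.4657, 0.1318, 0.1103]
tool_rot: [-2.114, 0.216, 2.113]
contact_force: [-0.6, 0.5, -1.4]
opening: 0.0211
[0.46561086 0.13183603 0.1102422 ] [ 0.48483644  0.47454613 -0.30578934]
n 1255 along-slot range [-0.0429  0.0424] z [0.0606 0.1742]
yaw err deg 0.6 tilt deg -0.07 face x(should be +0.011) 0.0112
```

View pics/side15_c170_130.png

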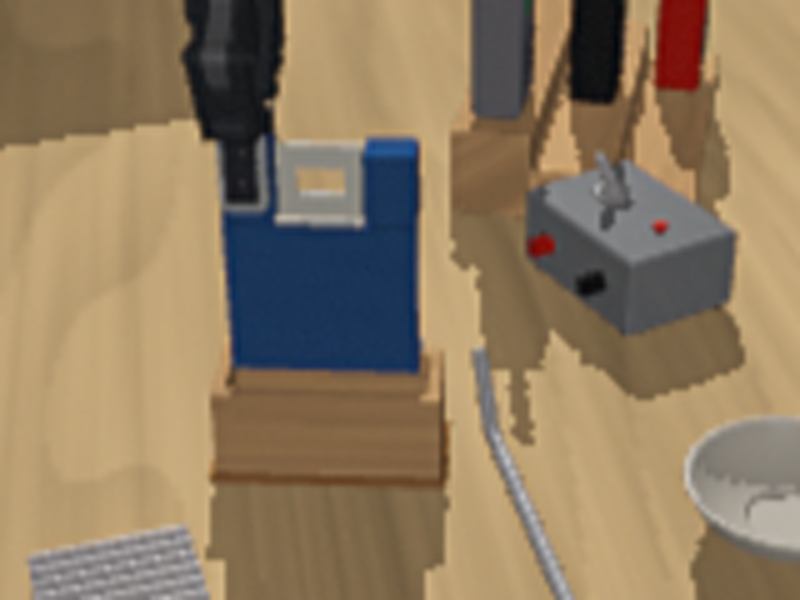

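```bash
python3 -m crank '[[[0,0,-0.005,0],[0,0,-0.01,0],[0,0,-0.015,0],[0,0,-0.02,0],[0,0,-0.022,0]]]';python3 -m crank '[[[0,0,-0.005,0],[0,0,-0.01,0],[0,0,-0.015,0],[0,0,-0.02,0],[0,0,-0.024,0]]]';python3 -m crank '[[[0,0,0,0],[0,0,0,0],[0,0,0,0]]]'
python3 - <<'E'
from h import *
snap(16);o=get_obs();print(o['tool_pos'],o['contact_force']);place(16)
E
```

```text
t: 16.52
tool_pos: [0.4646, 0.1317, 0.0865]
tool_rot: [-2.112, 0.217, 2.116]
contact_force: [-0.9, -0.5, -0.5]
opening: 0.021
t: 16.93
tool_pos: [0.4652, 0.1318, 0.0632]
tool_rot: [-2.113, 0.217, 2.115]
contact_force: [-0.3, 0.2, -1.1]
opening: 0.021
t: 17.18
tool_pos: [0.4657, 0.1318, 0.0642]
tool_rot: [-2.114, 0.216, 2.114]
contact_force: [-0.2, -0.4, -1.8]
opening: 0.021
[0.46580326 0.13186484 0.06442914] [ 0.12896039  0.38957609 -1.12744462]
n 754 along-slot range [-0.043   0.0438] z [0.048  0.1282]
yaw err deg 0.71 tilt deg 0.32 face x(should be +0.011) 0.0111
```

```bash
python3 -m crank '[[[0,0,-0.0015,0],[0,0,-0.003,0],[0,0,-0.0045,0],[0,0,-0.006,0],[0,0,-0.006,0]]]'; for i in 1 2 3; do python3 -m crank '[[[0,0,-0.0006,0],[0,0,-0.0006,0]]]' | egrep 'tool_pos|contact'; done
```

```text
t: 17.7
tool_pos: [0.4655, 0.1318, 0.0584]
tool_rot: [-2.114, 0.216, 2.114]
contact_force: [-1.6, -0.0, 1.6]
opening: 0.0211
tool_pos: [0.4655, 0.1319, 0.0584]
contact_force: [-3.8, -0.2, 5.3]
tool_pos: [0.4656, 0.1319, 0.0584]
contact_force: [-5.8, -0.7, 9.9]
tool_pos: [0.4656, 0.1319, 0.0584]
contact_force: [-7.9, -0.7, 13.0]
```

```bash
python3 -m crank '[[[0,0,0.001,0],[0,0,0.0016,0],[0,0,0.0016,0]]]'; python3 -c "
from h import *
snap(17);o=get_obs();print(o['tool_pos'],o['contact_force']);place(17);crop('side',17,170,130,330,250,5)"
```

```text
t: 18.45
tool_pos: [0.4659, 0.1319, 0.0584]
tool_rot: [-2.115, 0.216, 2.113]
contact_force: [-1.1, -0.3, 4.0]
opening: 0.0212
[0.46591854 0.13189302 0.05837031] [-1.41880556 -0.32481478  5.99011748]
n 672 along-slot range [-0.0424  0.0441] z [0.0485 0.1227]
yaw err deg 0.41 tilt deg 0.16 face x(should be +0.011) 0.0108
```

View pics/side17_c170_130.png

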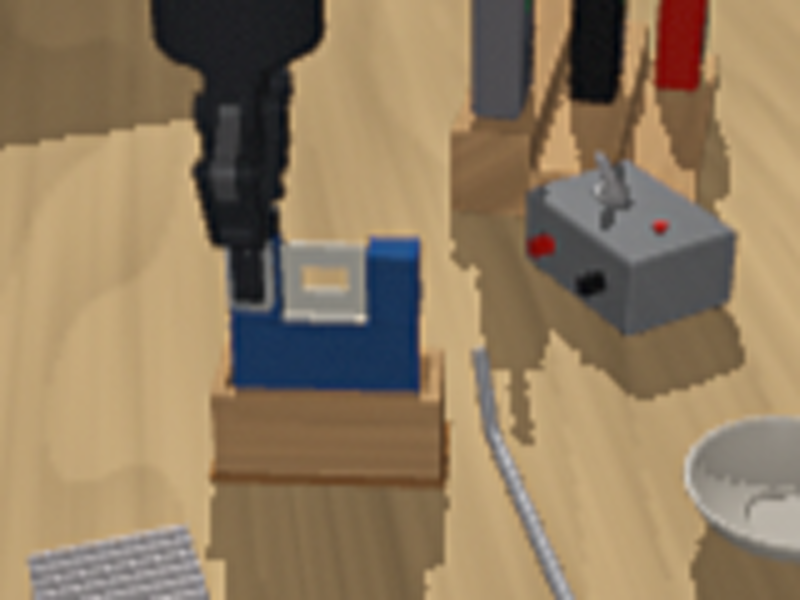

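```bash
python3 -m crank '[[[0,0,0.0003,0],[0,0,0.0003,0],[0,0,0.0003,0],[0,0,0.0003,0],[0,0,0.0003,0]]]' 0.5; python3 -m crank '[[[0,0,0,0],[0,0,0,0],[0,0,0.003,0],[0,0,0.006,0],[0,0,0.01,0]]]'; python3 -m crank '[[[0,0,0.015,0],[0,0,0.035,0],[0,0,0.06,0],[0,0,0.09,0],[0,0,0.12,0]]]';python3 -m crank '[[[0,0,0.03,0],[0,0,0.05,0],[0,0,0.05,0],[0,0,0.05,0],[0,0,0.05,0]]]'
python3 -c "
from h import *
snap(18);o=get_obs();print(o['tool_pos'],o['contact_force']);place(18);crop('side',18,170,130,330,250,5)"
```

```text
t: 18.97
tool_pos: [0.4652, 0.1317, 0.0577]
tool_rot: [-2.113, 0.217, 2.115]
contact_force: [0.4, -0.6, -0.6]
opening: 0.043
t: 19.38
tool_pos: [0.4654, 0.1318, 0.0684]
tool_rot: [-2.114, 0.216, 2.114]
contact_force: [-0.0, -0.0, 0.2]
opening: 0.0429
t: 19.8
tool_pos: [0.465, 0.1317, 0.1894]
tool_rot: [-2.114, 0.217, 2.115]
contact_force: [0.3, 0.3, -0.0]
opening: 0.0427
t: 20.22
tool_pos: [0.4649, 0.1317, 0.2371]
tool_rot: [-2.113, 0.217, 2.116]
contact_force: [-0.6, -0.9, -0.6]
opening: 0.0429
[0.46442776 0.1316718  0.23599656] [-1.62368929  0.1894737   0.03323768]
n 809 along-slot range [-0.0426  0.0441] z [0.0482 0.1228]
yaw err deg 0.61 tilt deg 0.28 face x(should be +0.011) 0.0112
```

View pics/side18.png

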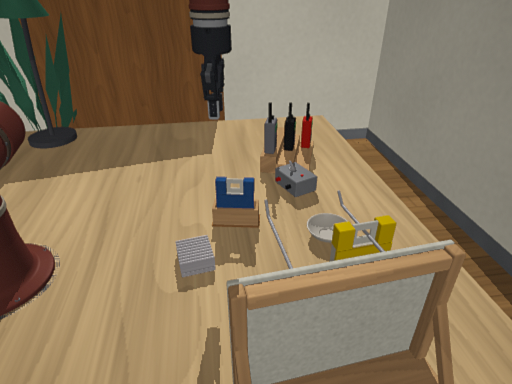

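View pics/side18_c170_130.png

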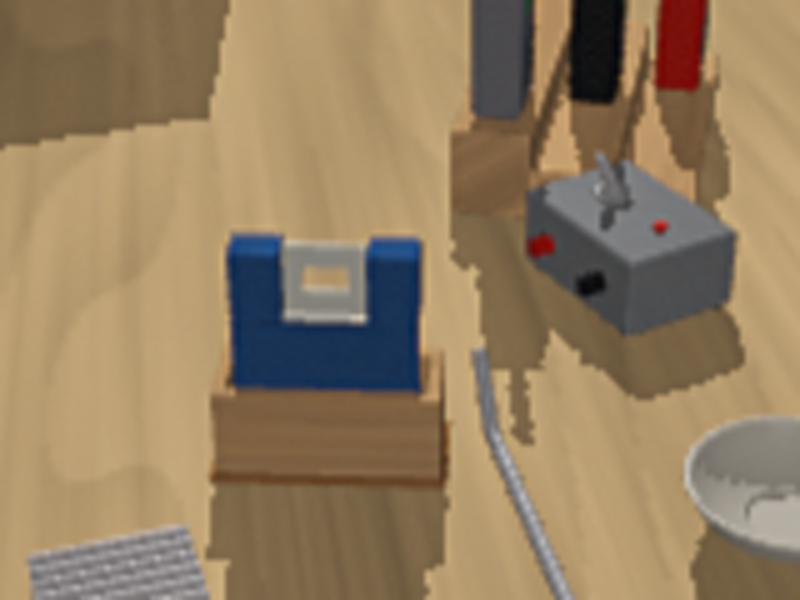

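The pack is upright and centred in the stand at (236,200). The gripper is clear of it, the yellow pack still hangs at (364,235), and nothing else has moved.

```bash
python3 -m crank '[[[0,0,0,0],[0,0,0,0],[0,0,0,0]]]'; python3 -c "
from station import *
print(finish_job())"
```

```text
t: 20.57
tool_pos: [0.4651, 0.1317, 0.2372]
tool_rot: [-2.112, 0.217, 2.116]
contact_force: [-0.5, -0.2, -0.5]
opening: 0.0428
the job is handed in; nothing more can be done
None
```

The blue pack is off its hook and standing upright in the job stand, and I handed the job in at about 20.6 s. `finish_job()` gave no verdict.

- **Taking it off:** I gripped the outer shoulder, slid the pack along the wire, which rises slightly, and followed the bent end (about 50°) in small steps. The force readings showed only the pack's weight, about 1 N plus noise, with no sign of it pressing on the hook.
- **Placing it:** I lowered it into the slot until it touched the floor, eased off, let go and raised the gripper clear.

**Last checks:**
- The pack is within about 1 mm of the slot's centre, with about 0.6° of yaw error and 0.3° of tilt. Its top is at about 0.122 m, which fits standing on the slot floor.
- The yellow pack is still hanging, and in the last picture the heat sink, dish and power box look unmoved.

**What disagreed:**
- **Fingertip height:** with the gripper half open, the camera showed the fingertips about 40 mm above the reported TCP. The swing of the pads explains only a small part of that, so I set the grasp height from the camera.
- **Force when setting down:** the last small downward steps pressed the pack on the stand with about 13 N, with about 8 N sideways. This was on the stand, not the hook, and I backed off before letting go.

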